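# Close the almond jars with lids and screw rings

### The job

Close every jar of sugared almonds on the plank: seat a steel lid disk flat in its mouth, knob up, then lift a red screw ring up off its peg, lower it over the lid and turn it clockwise until it stops, so that its white marks stand over the jar's blue lugs and the lid is locked in. There may be fewer jars than lids and rings; the spares may stay where they are. Leave the jars standing upright on the plank, let go of everything, and do not push about or tip over the teapot, the sugar tin, the spoon cup or the tea glasses.

Things in the scene. Friction and masses are not known exactly. Their poses are not given: they have to be found in the camera images.
- jar1: clear glass jar of white and pink sugared almonds, loose, about 0.7 kg; may be absent. Origin: centre of its underside, z up. Body 76 mm across up to a shoulder ending at z = 79 mm, then a steel neck 44 mm across to the rim at z = 110 mm. The mouth is a round recess 39 mm across, 6 mm deep (ledge at z = 104 mm), that takes a lid. For the blue lugs on its neck see jar2
- jar2: like jar1; may be absent. All jars: two blue lugs stand out from the neck to 27 mm from the axis, between z = 102 and 107 mm; each is a 70 degree arc centred on the jar's +y or -y axis, so the gaps between them, 110 degrees wide, are centred on its +x and -x axes. Under the clockwise end (seen from above) of each lug hangs a stop
- jar3: like jar1 and jar2; may be absent
- lid1: steel lid disk, 35 mm across, 5 mm thick, with a black knob 14 mm across and 20 mm tall on its middle (25 mm high in all), 60 g, loose. Origin: centre of the disk's underside, z up through the knob. It starts flat on the tray, knob up. Seated, its underside lies on the ledge in a jar's mouth, 104 mm above the jar's underside, its face 1 mm below the rim. Any lid fits any jar
- lid2: like lid1
- lid3: like lid1
- ring1: red plastic screw ring, 18 mm high, 64 mm across, two flat grip faces 24 mm wide and 67 mm apart on its +y and -y sides, 60 g, loose. Origin: centre of its underside, z up. The top is a flange 4 mm thick with a 28 mm hole: a lid's knob passes, the disk does not. It starts hanging on a peg, underside 61 mm above the plank. Any ring fits any jar. See ring2 and ring3
- ring2: like ring1. All rings: the skirt is 58 mm wide inside; at its bottom edge two lugs, 14 mm wide and 4 mm high, reach in to 24 mm from the axis on the ring's +x and -x sides, with a white mark on the flange over each. Fully down on a jar the flange rests on the rim, the ring's underside 96 mm above the jar's
- ring3: like ring1. All rings: it goes down over the neck, 2 mm clear all round, when its x axis is within 35 degrees of the jar's x axis (either way round), lugs in the gaps. Turned clockwise from above, its lugs pass under the jar's with 2 mm of play and meet the stops about 92 degrees clockwise of the jar's x axis, white marks over blue lugs. It does not sink in turning
- rail: fixed dark steel peg rail standing on the plank, 300 mm long along its y; origin: centre of its underside. Pegs at y = -100, 0, 100 mm: a 12 mm pin, tip 105 mm high, on a 38 mm round shoulder at 75 mm from which a ring hangs by its flange with 8 mm of side play. Bar under the pegs 22 mm wide, top 37 mm high. Each peg starts with a ring, grip faces towards and away from the robot
- tray: fixed flat blue-green tray without rim, 240 mm along its x, 100 mm along its y, 6 mm thick, origin under its centre; the lids start on it in a row along its x, about 75 mm apart. It and the teapot may change sides
- teapot: green ceramic teapot, body 104 mm across, 113 mm high, spout towards its +x, handle towards its -x; loose, a bystander. Origin: centre of its underside
- sugar_tin: round stainless sugar tin with clip-on lid, 93 mm across, 111 mm high; loose, a bystander. Origin: centre of its underside
- spoon_cup: red plastic cup, 76 mm across, 95 mm high, three steel spoons standing up in it to 152 mm; loose, a bystander. Origin: centre of its underside
- glass1: clear tea glass with a thin gold band, 56 mm across, 80 mm high; loose, a bystander. Origin: centre of its underside
- glass2: second tea glass, like glass1; loose, a bystander. Origin: centre of its underside
- glass3: third tea glass, like glass1; loose, a bystander. Origin: centre of its underside
There are look-alikes about, which are no part of the job. Leave any pink or yellow look-alike of the ring1 alone.

How it is judged (in metres and radians):
At the end, for the whole second after the job is handed in: each jar present stands upright at rest on the plank; a lid is seated in its mouth (centred within 5 mm, underside 101 to 106.5 mm above the jar's) and a ring is fully down on it (within 5 mm, underside below 99.5 mm), its x axis within 0.30 rad of the jar's y axis (angle between each of jar1, jar2, jar3's own z axis and vertical below 0.1 rad and height (world z) of each of jar1, jar2, jar3 below 0.01 m and linear speed of each of jar1, jar2, jar3 below 0.03 m/s and ((horizontal distance between lid1 and jar1 below 0.005 m and z of lid1 in the frame of jar1 between 0.101 and 0.1065 m) or (horizontal distance between lid2 and jar1 below 0.005 m and z of lid2 in the frame of jar1 between 0.101 and 0.1065 m) or (horizontal distance between lid3 and jar1 below 0.005 m and z of lid3 in the frame of jar1 between 0.101 and 0.1065 m)) and ((horizontal distance between ring1 and jar1 below 0.005 m and z of ring1 in the frame of jar1 between 0.093 and 0.0995 m and angle between the x axis of ring1 and the y axis of jar1, either way round below 0.3 rad) or (horizontal distance between ring2 and jar1 below 0.005 m and z of ring2 in the frame of jar1 between 0.093 and 0.0995 m and angle between the x axis of ring2 and the y axis of jar1, either way round below 0.3 rad) or (horizontal distance between ring3 and jar1 below 0.005 m and z of ring3 in the frame of jar1 between 0.093 and 0.0995 m and angle between the x axis of ring3 and the y axis of jar1, either way round below 0.3 rad)) and ((horizontal distance between lid1 and jar2 below 0.005 m and z of lid1 in the frame of jar2 between 0.101 and 0.1065 m) or (horizontal distance between lid2 and jar2 below 0.005 m and z of lid2 in the frame of jar2 between 0.101 and 0.1065 m) or (horizontal distance between lid3 and jar2 below 0.005 m and z of lid3 in the frame of jar2 between 0.101 and 0.1065 m)) and ((horizontal distance between ring1 and jar2 below 0.005 m and z of ring1 in the frame of jar2 between 0.093 and 0.0995 m and angle between the x axis of ring1 and the y axis of jar2, either way round below 0.3 rad) or (horizontal distance between ring2 and jar2 below 0.005 m and z of ring2 in the frame of jar2 between 0.093 and 0.0995 m and angle between the x axis of ring2 and the y axis of jar2, either way round below 0.3 rad) or (horizontal distance between ring3 and jar2 below 0.005 m and z of ring3 in the frame of jar2 between 0.093 and 0.0995 m and angle between the x axis of ring3 and the y axis of jar2, either way round below 0.3 rad)) and ((horizontal distance between lid1 and jar3 below 0.005 m and z of lid1 in the frame of jar3 between 0.101 and 0.1065 m) or (horizontal distance between lid2 and jar3 below 0.005 m and z of lid2 in the frame of jar3 between 0.101 and 0.1065 m) or (horizontal distance between lid3 and jar3 below 0.005 m and z of lid3 in the frame of jar3 between 0.101 and 0.1065 m)) and ((horizontal distance between ring1 and jar3 below 0.005 m and z of ring1 in the frame of jar3 between 0.093 and 0.0995 m and angle between the x axis of ring1 and the y axis of jar3, either way round below 0.3 rad) or (horizontal distance between ring2 and jar3 below 0.005 m and z of ring2 in the frame of jar3 between 0.093 and 0.0995 m and angle between the x axis of ring2 and the y axis of jar3, either way round below 0.3 rad) or (horizontal distance between ring3 and jar3 below 0.005 m and z of ring3 in the frame of jar3 between 0.093 and 0.0995 m and angle between the x axis of ring3 and the y axis of jar3, either way round below 0.3 rad))); the robot touches nothing.
It fails at once if a teapot, tin, cup or glass is pushed more than 60 mm (distance of any of teapot, sugar_tin, spoon_cup, glass1, glass2, glass3 from where it was at the start of the episode above 0.06 m).
It fails at once if a teapot, tin, cup or glass is tipped over (angle between any of teapot, sugar_tin, spoon_cup, glass1, glass2, glass3's own z axis and vertical above 0.5 rad).
It fails at once if a jar is tipped over (angle between any of jar1, jar2, jar3's own z axis and vertical above 0.7 rad).
Of jar1, jar2, jar3 only 2 to 3 are there at a start; the rules pass over those that are not, and their reading is None.
At some moment in a run one of jar1, jar2, jar3 may be knocked a few centimetres aside while the robot is not near it.
It also fails if it takes over 210 s, if anything falls off the work surface, if the arm or the gripper's body presses on something with over 40 N, if the wrist force passes 120 N, or if a joint passes its speed limit or range.

### The arm

A 6-joint arm with a two-finger parallel gripper is mounted at the origin on the work surface. World frame = base frame: x ahead of the robot, y to its left, z up, the work surface at z = 0. Lengths are in mm, angles in rad, forces in N, time in s.
With the tool pointing down it reaches from about 350 to 775 mm from the base axis. Payload 7.3 kg.
Tool frame: the origin (TCP) lies on the centre line of the jaws, within the pads' length; the fingertips stand 22 mm ahead of it and the grasp point (between the pads) lies 3 mm ahead of it; z points along the fingers, y is the direction in which the jaws open and shut (so a half turn about z gives the same grasp; the last joint's range is limited). The gripper opens to 92 mm and grips with 3 to 60 N. Pads are 19 mm wide; open, the fingers measure 130 mm over their backs; the gripper's body (75 mm by 190 mm) begins 47 mm behind the grasp point.
Start: joints at [-1.39, 0.342, 1.524, -0, 1.275, -0.146], TCP at [168.555, -497.224, 248.741] pointing down, gripper open.
Joint ranges: [-2.53, 2.53], [-0.77, 2.02], [0.04, 2.7], [-1, 4.14], [0.28, 2.66], [-3.11, 3.11]. Speed limits (rad/s): [2.57, 2.57, 3.14, 3.14, 3.14, 3.14].

### API

Orientations are given as [roll, pitch, yaw] about the fixed x, y, z axes, in that order (R = Rz(yaw) Ry(pitch) Rx(roll)).
In Python, from plant import get_obs, capture, bot, spot_in gives the robot as it stands.
- The arm moves only by the shell command python3 -m handwheel 'ROWS' [OPENING]. ROWS is JSON, a list of rows, each a list of 2 entries, a list of its own where there are three numbers: the shift along the world's x, y, z in mm, then the turn, a rotation vector about the world's x, y, z in rad. In form: [[[x, y, z], [wx, wy, wz]], ...]. A call has 1 to 12 rows; each row shifts and turns the commanded pose from where the row before left it; what a row does not reach is not made up. A row lasts 1/8 s, in which the tool goes at most 62.5 mm and 10.7 degrees, less where a joint would pass 70% of its speed; a pose out of reach is approached as far as the arm can. A call is refused whole if a number of a shift passes 62.5 or a number of a turn 0.188, either way. A call with a gripper value outside its range is refused whole. OPENING is the closure, from 0 (fully open) to 1 (shut), set as the call begins (- or left out, the last holds). The fingers move at their own pace and stop on an object; the grip force is fixed at half the most. Time passes only in rows, so rows that do not move let the fingers close. It gives the time, the measured TCP pose, the force and the opening at its end, in the units of the state.
- get_obs(): the state, without advancing time (a new reading comes with each control period).
- capture(name): name is "scene" or "top" or "wrist"; returns a dict with "img" (420x560x3 uint8, red, green, blue), "fx", "fy", "cx", "cy" (pixels), "cam_to_world" (4x4, takes a point from camera to world coordinates). Camera axes: x right, y up, looking along -z (the intrinsics and any distortion apply to the point x, -y, -z); pixel columns grow to the right and rows downward; lengths in mm; the calibration is good to about 2 mm. A picture is of the moment at which its call begins. There is no depth.
- bot.close_job(): hands the job in, once; it reports no verdict.
Trained networks look in the newest picture that a camera, given by its name, has taken for a name from the list of things; names that differ only in an ending like _2 or _b are one class to them, and where a whole thing is asked for, a point or a joint stands for the part that bears it (a point fixed in the world has none). Each returns a list of dicts, best first, with "score" (0 to 1); they miss things now and then, are a little off and sometimes report something else, mostly with a low value. They report only what shows in the picture. A call takes as long as a camera call. They do not tell look-alikes from the thing itself.
- spot_in(thing, camera): "xyz" ([x, y, z] in mm, in the coordinates of the camera as it stood for that picture, good to about 4 mm: the middle of the surface that is visible of it).
The state is a dict: "time": time; "joint_positions": joint angles; "dq": joint speeds; "tau": joint torques, N m; "tool_pos": TCP position; "tcp_rot": TCP orientation; "contact_force": force on the tool from outside, world axes, zero at the start; "moment": the same for the moment, N m; "grip_width": finger opening in mm.
Only numpy, scipy, OpenCV 4.12 (cv2) and the standard library are available. Lean on these libraries where they do the work, as an engineer would, in place of code of your own. Each camera call takes 0.05 s, during which the arm holds its last target. There are 200 camera calls.

## Working session

There is one attempt and no reset: what is moved stays moved. The work goes in short steps, Python scripts to look and compute and a shell command to move; the robot and the scene stay as the last step left them, time stands still between calls to the robot, and variables do not carry over. Pictures are saved under pics/ and viewed, about 12 in all and at most 16, crops included, and the job is handed in when it is done.

```bash
ls; mkdir -p pics; cat > h.py <<'E'
import numpy as np, cv2
from plant import get_obs, capture, bot, spot_in
def toW(c,p):
    M=np.array(c["cam_to_world"]);return M[:3,:3]@np.array(p)+M[:3,3]
def ray(c,u,v,z):
    M=np.array(c["cam_to_world"]);d=M[:3,:3]@np.array([(u-c["cx"])/c["fx"],-(v-c["cy"])/c["fy"],-1.])
    o=M[:3,3];return o+d*(z-o[2])/d[2]
def pix(c,p):
    M=np.array(c["cam_to_world"]);q=M[:3,:3].T@(np.array(p)-M[:3,3])
    return np.array([c["cx"]+c["fx"]*q[0]/-q[2], c["cy"]-c["fy"]*q[1]/-q[2]])
def save(c,n): cv2.imwrite(f"pics/{n}.png",cv2.cvtColor(c["img"],cv2.COLOR_RGB2BGR))
E
python3 - <<'E'
from h import *
o=get_obs();print({k:np.round(v,3) for k,v in o.items()})
for n in("scene","top"):
    c=capture(n);save(c,n+"0");print(n,[k for k in c if k!="img"],c["fx"],np.round(np.array(c["cam_to_world"]),2).tolist())
    for t in("jar1","lid1","ring1","rail","tray","teapot","sugar_tin","spoon_cup","glass1"):
        for d in spot_in(t,n)[:5]: 
            w=toW(c,d["xyz"]);print(t,round(d["score"],2),np.round(w).astype(int),np.round(pix(c,w)).astype(int))
a=[cv2.imread(f"pics/{n}0.png") for n in("scene","top")]
E
```

```text
pics
{'time': np.float64(0.0), 'joint_positions': array([-1.39 ,  0.343,  1.525, -0.   ,  1.275, -0.146]), 'dq': array([ 0.   , -0.001,  0.   ,  0.   , -0.   ,  0.001]), 'tau': array([-2.0000e-03, -4.3125e+01, -2.4422e+01,  7.2000e-02,  5.6000e-02,
       -0.0000e+00]), 'tool_pos': array([ 168.487, -496.829,  248.054]), 'tcp_rot': array([-3.14 , -0.   ,  0.327]), 'contact_force': array([0.136, 0.288, 0.477]), 'moment': array([ 0.07 ,  0.021, -0.007]), 'grip_width': np.float64(91.728)}
scene ['fx', 'fy', 'cx', 'cy', 'cam_to_world'] 408.30458398741195 [[0.83, -0.31, 0.46, 1047.85], [0.55, 0.5, -0.67, -729.09], [-0.02, 0.81, 0.58, 673.71], [0.0, 0.0, 0.0, 1.0]]
jar1 0.85 [ 478 -186   68] [209 238]
jar1 0.85 [483 119  60] [280 185]
lid1 0.63 [ 402 -371    9] [132 291]
lid1 0.49 [ 550 -384    7] [175 323]
lid1 0.44 [ 477 -382   13] [151 306]
ring1 0.76 [638  47  79] [314 207]
ring1 0.63 [636 -56  77] [293 228]
ring1 0.63 [506 -13  21] [260 221]
ring1 0.57 [ 337 -184   16] [171 236]
rail 0.6 [ 637 -139   35] [275 261]
rail 0.57 [ 761 -227   55] [301 300]
tray 0.9 [ 495 -372    5] [161 309]
[... 552 characters left out ...]
.75 [ 392 -363   14] [421 284]
lid1 0.69 [ 467 -373   12] [425 253]
lid1 0.69 [ 544 -377   12] [425 221]
lid1 0.47 [ 626 -134   76] [329 179]
ring1 0.97 [626 -37  79] [287 177]
ring1 0.8 [627  59  80] [245 175]
ring1 0.59 [ 627 -137   79] [330 178]
ring1 0.59 [489  -1  22] [270 238]
ring1 0.58 [ 327 -174   14] [341 310]
rail 0.61 [624 -40  36] [287 182]
tray 0.75 [ 471 -368    8] [422 251]
teapot 0.69 [472 336  78] [120 238]
teapot 0.26 [ 392 -364   15] [422 284]
sugar_tin 0.93 [782 -16 100] [280 109]
sugar_tin 0.52 [ 453 -163   77] [340 253]
spoon_cup 0.67 [ 665 -335   66] [414 166]
glass1 0.8 [647 294  42] [148 168]
glass1 0.79 [741 213  48] [184 130]
glass1 0.78 [ 765 -222   45] [364 127]
```

View images.

View pics/scene0.png

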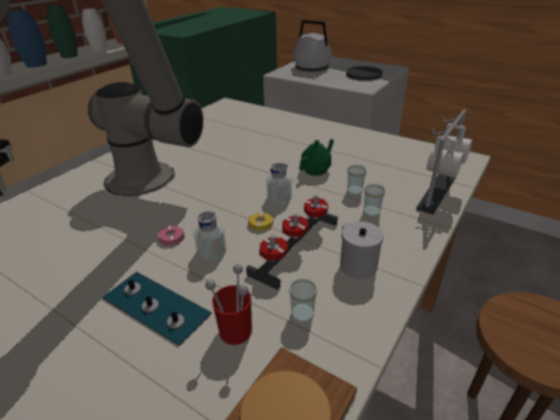

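View pics/top0.png

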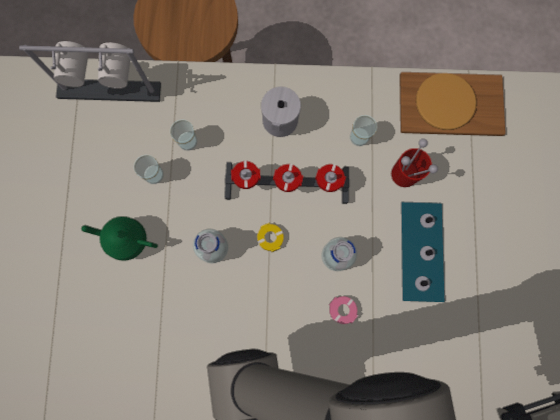

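```bash
python3 - <<'E'
from h import *
o=get_obs()
c=capture("wrist");save(c,"w0")
from scipy.spatial.transform import Rotation as R
T=np.eye(4);T[:3,:3]=R.from_euler("xyz",o["tcp_rot"]).as_matrix();T[:3,3]=o["tool_pos"]
print(np.round(np.linalg.inv(T)@np.array(c["cam_to_world"]),3),c["fx"],c["cx"],c["cy"])
c=capture("top")
I=cv2.cvtColor(c["img"],cv2.COLOR_RGB2BGR)
a=cv2.resize(I[205:285,170:290],None,fx=3.3,fy=3.3,interpolation=2);b=cv2.resize(I[215:295,285:405],None,fx=3.3,fy=3.3,interpolation=2);r=cv2.resize(I[140:215,215:360],(792,410),interpolation=2)
m=np.vstack([np.hstack([a,b])[:, :792],r])[:600]
cv2.imwrite("pics/m0.png",cv2.resize(m,(792,min(600,m.shape[0]))))
for n,(u,v) in dict(jA=(209,243),jB=(341,251)).items(): print(n,ray(c,u,v,110).round())
E
```

```text
[[   0.       0.961    0.276   74.419]
 [   1.       0.      -0.      -0.491]
 [  -0.       0.276   -0.961 -137.18 ]
 [   0.       0.       0.       1.   ]] 327.6581502161607 280.10151571526694 214.48692283602392
jA [464. 131. 110.]
jB [ 455. -159.  110.]
```

View pics/m0.png

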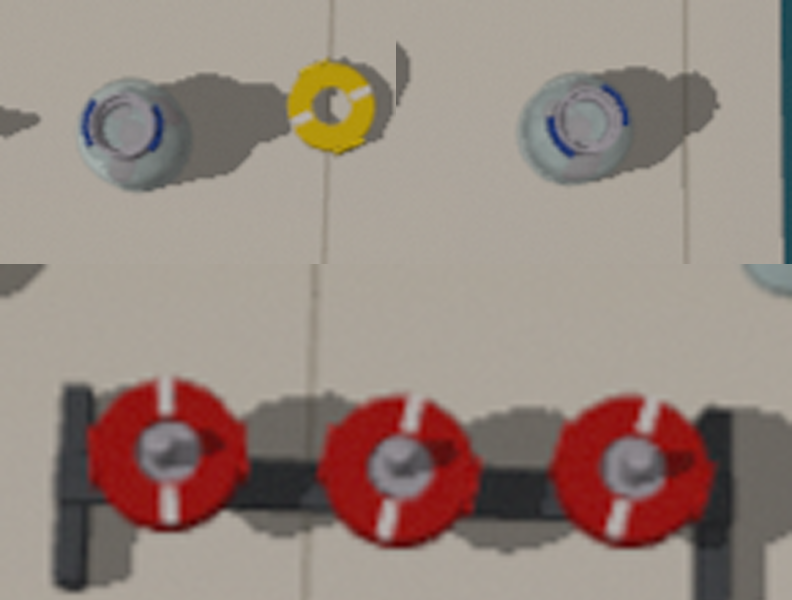

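View pics/w0.png

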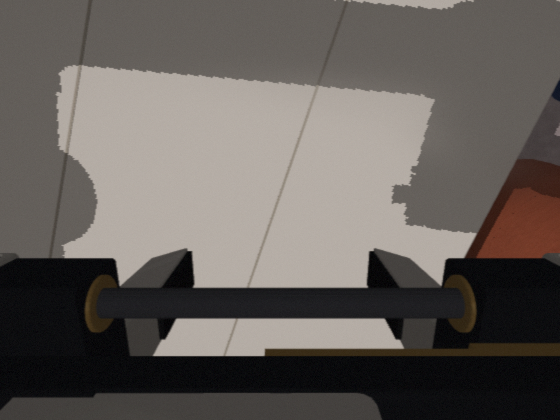

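Two jars are present: A at top-picture pixel (209,243) and B at (341,251). The real red rings hang on the rail at (246,175), (288,178) and (331,178). The yellow ring (270,238) and pink ring (343,310) lie on the table, so they are decoys. The enlarged crop confirms this. The rings' marks lie along world x, so the grip faces look along world y. Moving over the nearest lid.

```bash
python3 -m handwheel '[[[18,11,-8],[0,0,0.187]],[[18,11,-8],[0,0,0.187]],[[18,11,-8],[0,0,0.187]],[[18,11,-8],[0,0,0.187]],[[18,11,-8],[0,0,0.187]],[[18,11,-8],[0,0,0.187]],[[18,11,-8],[0,0,0.187]],[[18,11,-8],[0,0,0.187]],[[18,11,-8],[0,0,0.187]],[[18,11,-8],[0,0,0.187]],[[18,11,-8],[0,0,0.187]],[[18,11,-8],[0,0,0.187]]]' 0
python3 -m handwheel '[[[8,2,0],[0,0,0.187]],[[0,0,0],[0,0,0.187]],[[0,0,0],[0,0,0.187]],[[0,0,0],[0,0,0.010]],[[0,0,0],[0,0,0]]]'
cat > wl.py <<'E'
from h import *
import sys
def look(t,n):
    o=get_obs();print("tcp",o["tool_pos"].round(1),o["tcp_rot"].round(3),"q",o["joint_positions"].round(2))
    c=capture("wrist");save(c,n)
    for d in spot_in(t,"wrist")[:4]:
        w=toW(c,d["xyz"]);print(t,round(d["score"],2),w.round(1),pix(c,w).round())
    return c
if __name__=="__main__": look(*sys.argv[1:3])
E
python3 wl.py lid1 w1
```

```text
time: 2.6
tool_pos: [385.2, -364.9, 152.5]
tcp_rot: [3.142, 0.0, 2.577]
contact_force: [1.0, -0.0, 0.3]
grip_width: 91.9
time: 3.22
tool_pos: [392.6, -363.3, 152.8]
tcp_rot: [3.142, 0.0, 3.138]
contact_force: [-0.4, 0.4, -0.4]
grip_width: 92.1
tcp [ 392.6 -363.3  152.8] [3.142 0.    3.138] q [-0.89  0.46  1.63  0.    1.05 -2.46]
lid1 0.82 [ 391.7 -367.1   10.9] [275. 207.]
lid1 0.74 [ 462.5 -375.8   13. ] [266. 281.]
lid1 0.5 [ 535.1 -384.9   11.8] [258. 347.]
```

View pics/w1.png

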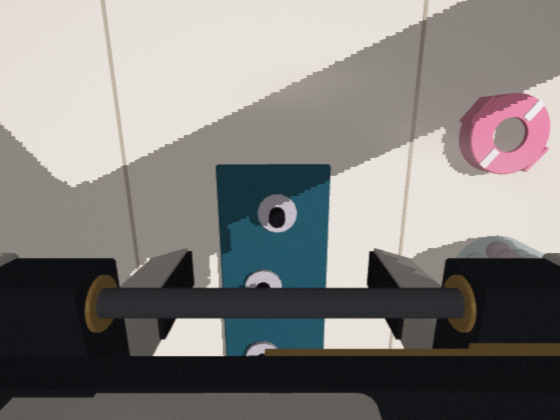

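```bash
python3 - <<'E'
from h import *
c=capture("wrist")
for u,v in((277,213),): print(ray(c,u,v,11).round(1))
g=cv2.cvtColor(c["img"],cv2.COLOR_RGB2HSV)
m=((g[...,1]<60)&(g[...,2]>90)).astype(np.uint8);m[:, :235]=0;m[:,315:]=0;m[:180]=0;m[245:]=0
k=cv2.findContours(m,0,1)[0];k=max(k,key=cv2.contourArea);e=cv2.fitEllipse(cv2.convexHull(k));print(e,ray(c,*e[0],11).round(1))
E
```

```text
[ 396.8 -365.6   11. ]
((276.92218017578125, 213.0663299560547), (37.881954193115234, 38.85625076293945), 77.39342498779297) [ 396.9 -365.7   11. ]
```

```bash
python3 -m handwheel '[[[4,-2.5,-20],[0,0,0]],[[0,0,-40],[0,0,0]],[[0,0,-35],[0,0,0]],[[0,0,-15],[0,0,0]],[[0,0,-8],[0,0,0]],[[0,0,0],[0,0,0]]]' 0.5
python3 -m handwheel '[[[0,0,0],[0,0,0]],[[0,0,0],[0,0,0]],[[0,0,0],[0,0,0]],[[0,0,0],[0,0,0]],[[0,0,0],[0,0,0]],[[0,0,0],[0,0,0]]]' 1
python3 -m handwheel '[[[0,0,0],[0,0,0]],[[0,0,0],[0,0,0]],[[0,0,0],[0,0,0]],[[0,0,0],[0,0,-0.187]],[[0,0,0],[0,0,-0.187]],[[0,0,0],[0,0,-0.187]],[[0,0,0],[0,0,-0.187]],[[0,0,0],[0,0,-0.187]],[[0,0,0],[0,0,-0.187]],[[0,0,0],[0,0,-0.187]],[[0,0,0],[0,0,-0.187]],[[0,0,0],[0,0,-0.075]]]' 0.6
python3 -m handwheel '[[[0,0,0],[0,0,0]],[[0,0,0],[0,0,0]],[[0,0,0],[0,0,0]],[[0,0,0],[0,0,0]],[[0,0,0],[0,0,0]],[[0,0,0],[0,0,0]]]' 1
python3 -m handwheel '[[[0,0,60],[0,0,0]],[[0,0,60],[0,0,0]],[[0,0,60],[0,0,0]],[[0,0,0],[0,0,0]]]'
```

```text
time: 4.12
tool_pos: [396.8, -366.0, 35.1]
tcp_rot: [-3.141, 0.0, 3.142]
contact_force: [-0.7, -0.3, -0.3]
grip_width: 46.1
time: 4.88
tool_pos: [396.7, -365.8, 35.0]
tcp_rot: [-3.141, 0.0, -3.141]
contact_force: [-0.8, 0.7, 4.1]
grip_width: 13.2
time: 6.38
tool_pos: [396.5, -365.7, 34.6]
tcp_rot: [-3.142, -0.0, 1.567]
contact_force: [0.1, 0.4, 0.6]
grip_width: 36.5
time: 7.12
tool_pos: [396.5, -365.7, 34.7]
tcp_rot: [3.142, -0.0, 1.571]
contact_force: [0.6, -0.3, -0.2]
grip_width: 13.0
time: 7.62
tool_pos: [398.1, -367.5, 219.8]
tcp_rot: [3.135, 0.008, 1.571]
contact_force: [0.7, 0.0, -1.1]
grip_width: 13.0
```

```bash
python3 -m handwheel '[[[14,40,0],[0,0,0]],[[14,40,0],[0,0,0]],[[14,40,0],[0,0,0]],[[14,28,0],[0,0,0]],[[0,0,0],[0,0,0]],[[0,0,0],[0,0,0]],[[0,0,0],[0,0,0]]]'
python3 wl.py jar1 w2
```

```text
time: 8.5
tool_pos: [452.1, -218.5, 214.3]
tcp_rot: [-3.141, -0.0, 1.57]
contact_force: [0.0, -0.9, -0.3]
grip_width: 13.0
tcp [ 452.1 -218.5  214.3] [-3.141 -0.     1.57 ] q [-0.6   0.33  1.64 -0.    1.17 -0.6 ]
jar1 0.63 [ 458.9 -163.    85.1] [289. 146.]
```

View pics/w2.png

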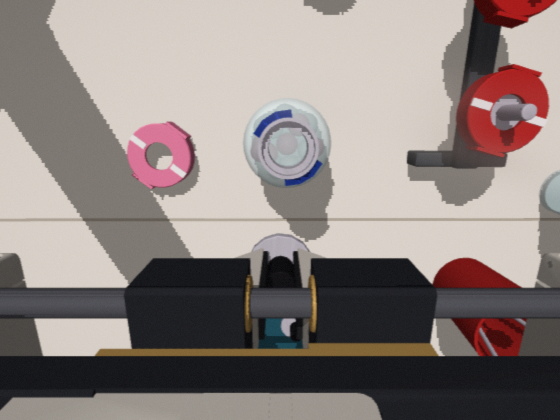

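```bash
cat > fit.py <<'E'
from h import *
from scipy.optimize import minimize
S=4
def circ(c,x,y,r,z,a): return np.array([pix(c,(x+r*np.cos(t),y+r*np.sin(t),z)) for t in a])
def model(c,p,h,w,off):
    x,y,th=p;m=np.zeros((h*S,w*S),np.uint8)
    f=lambda P:np.round(((P-off)+.5)*S*16).astype(np.int32)
    for k in(0,np.pi):
        a=th+np.pi/2+k+np.radians(np.linspace(-35,35,15))
        for z in(102,104.5,107):
            P=np.vstack([circ(c,x,y,27,z,a),circ(c,x,y,21,z,a[::-1])]);cv2.fillPoly(m,[f(P)],1,shift=4)
    a=np.linspace(0,2*np.pi,60)
    for z in(107,110): cv2.fillPoly(m,[f(circ(c,x,y,22,z,a))],0,shift=4)
    return cv2.resize(m.astype(np.float32),(w,h),interpolation=cv2.INTER_AREA)
def jar(c,x0,y0,half=45,verbose=True):
    u,v=pix(c,(x0,y0,105)).astype(int);I=c["img"][max(v-half,0):v+half,max(u-half,0):u+half].astype(float);off=np.array([max(u-half,0),max(v-half,0)])
    b=I[...,2]-np.maximum(I[...,0],I[...,1]);M=np.clip(b/40,0,1);h,w=M.shape
    best=None
    for th in np.radians(range(-90,90,20)):
        cost=lambda p:np.abs(model(c,p,h,w,off)-M).sum()
        r=minimize(cost,[x0,y0,th],method="Nelder-Mead",options=dict(initial_simplex=np.array([[x0,y0,th],[x0+6,y0,th],[x0,y0+6,th],[x0,y0,th+.25]]),xatol=.02,fatol=.05,maxiter=200))
        if best is None or r.fun<best.fun: best=r
    if verbose: print("jar xy",best.x[:2].round(1),"x-axis deg",np.degrees(best.x[2]).round(1)%180,"cost",best.fun.round(1),"of",M.sum().round(1))
    return best.x
if __name__=="__main__":
    import sys
    c=capture(sys.argv[1]);jar(c,float(sys.argv[2]),float(sys.argv[3]))
E
python3 fit.py wrist 456 -160; python3 fit.py top 456 -160;python3 fit.py top 464 131
```

```text
jar xy [ 457.8 -163.5] x-axis deg 31.6 cost 275.9 of 827.5
jar xy [ 456.  -163.3] x-axis deg 33.900000000000006 cost 47.4 of 106.5
jar xy [465.3 136.4] x-axis deg 177.4 cost 23.1 of 84.5
```

```bash
for i in 1; do python3 -m handwheel '[[[0,40,0],[0,0,-0.187]],[[0,40,0],[0,0,-0.187]],[[0,30,0],[0,0,-0.187]],[[0,0,0],[0,0,-0.187]],[[0,0,0],[0,0,-0.187]],[[0,0,0],[0,0,-0.187]],[[0,0,0],[0,0,-0.187]],[[0,0,0],[0,0,-0.187]],[[0,0,0],[0,0,-0.187]],[[0,0,0],[0,0,-0.187]],[[0,0,0],[0,0,-0.187]],[[0,0,0],[0,0,-0.187]]]'; python3 -m handwheel '[[[0,0,0],[0,0,-0.187]],[[0,0,0],[0,0,-0.187]],[[0,0,0],[0,0,-0.187]],[[0,0,0],[0,0,-0.187]],[[0,0,0],[0,0,-0.15]],[[0,0,0],[0,0,0]],[[0,0,0],[0,0,0]],[[0,0,0],[0,0,0]]]'; done; python3 fit.py wrist 456 -160
```

```text
time: 10.25
tool_pos: [452.5, -107.9, 214.8]
tcp_rot: [3.142, -0.0, -0.68]
contact_force: [-0.5, -0.5, -0.6]
grip_width: 13.3
time: 11.25
tool_pos: [452.5, -107.8, 214.7]
tcp_rot: [3.142, -0.0, -1.57]
contact_force: [0.8, 0.4, -0.6]
grip_width: 13.0
jar xy [ 457.7 -163.4] x-axis deg 32.0 cost 257.5 of 769.5
```

```bash
python3 -m handwheel '[[[5.3,-30,0],[0,0,0]],[[0,-25.6,0],[0,0,0]],[[0,0,-35],[0,0,0]],[[0,0,-30],[0,0,0]],[[0,0,-7],[0,0,0]],[[0,0,0],[0,0,0]],[[0,0,0],[0,0,0]],[[0,0,0],[0,0,0]]]'
python3 - <<'E'
from h import *
o=get_obs();print(o["tool_pos"],o["contact_force"])
E
```

```text
time: 12.3
tool_pos: [458.4, -163.5, 143.7]
tcp_rot: [-3.14, -0.001, -1.571]
contact_force: [-0.5, 0.9, -0.5]
grip_width: 13.1
[ 458.36627654 -163.52107207  143.72411493] [-0.52358709  0.86968025 -0.45104455]
```

```bash
python3 -m handwheel '[[[-0.5,0,-4],[0,0,0]],[[0,0,-2],[0,0,0]],[[0,0,-2],[0,0,0]],[[0,0,-2],[0,0,0]],[[0,0,-1],[0,0,0]],[[0,0,0],[0,0,0]],[[0,0,0],[0,0,0]]]'
```

```text
time: 13.18
tool_pos: [457.4, -163.4, 132.6]
tcp_rot: [-3.141, -0.0, -1.571]
contact_force: [-2.5, 2.9, 8.3]
grip_width: 12.9
```

```bash
python3 -m handwheel '[[[0,0,0],[0,0,0]],[[0,0,0],[0,0,0]],[[0,0,0],[0,0,0]],[[0,0,0],[0,0,0]],[[0,0,20],[0,0,0]],[[0,0,30],[0,0,0]],[[0,30,50],[0,0,0]],[[0,30,0],[0,0,0]],[[0,0,0],[0,0,0]],[[0,0,0],[0,0,0]]]' 0.5
python3 - <<'E'
from h import *
from fit import jar
c=capture("wrist");save(c,"w3");p=jar(c,457.8,-163.5)
u,v=pix(c,(457.8,-163.5,109)).astype(int)
I=cv2.cvtColor(c["img"],4);cv2.imwrite("pics/w3c.png",cv2.resize(I[v-60:v+60,u-80:u+80],(640,480),interpolation=2))
E
```

```text
time: 14.42
tool_pos: [457.0, -103.6, 231.1]
tcp_rot: [3.14, 0.0, -1.571]
contact_force: [0.0, -0.1, 0.2]
grip_width: 45.8
jar xy [ 458.  -163.5] x-axis deg 32.8 cost 266.1 of 734.5
```

View pics/w3c.png

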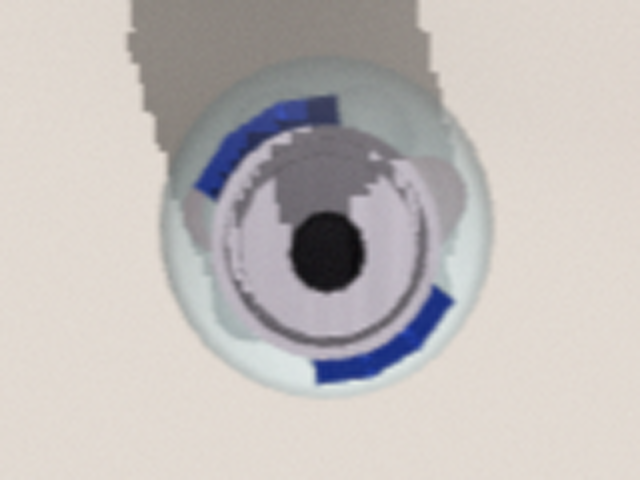

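The crop shows the lid flat in jar B's mouth, its knob at crop (327,250) with an even dark gap all round. Next is lid 2.

```bash
python3 -m handwheel '[[[1,-45,0],[0,0,0]],[[1,-45,0],[0,0,0]],[[1,-45,-10],[0,0,0]],[[1,-45,-20],[0,0,0]],[[1,-45,-25],[0,0,0]],[[1,-45,-25],[0,0,0]],[[0,0,0],[0,0,0]],[[0,0,0],[0,0,0]],[[0,0,0],[0,0,0]]]'
python3 - <<'E'
from wl import *
c=look("lid1","w4")
for d in spot_in("lid1","wrist")[:4]:
    w=toW(c,d["xyz"]);u,v=pix(c,w).astype(int)
    g=cv2.cvtColor(c["img"],cv2.COLOR_RGB2HSV);m=((g[...,1]<60)&(g[...,2]>90)).astype(np.uint8);z=np.zeros_like(m);z[max(v-27,0):v+27,u-27:u+27]=1;m*=z
    k=max(cv2.findContours(m,0,1)[0],key=cv2.contourArea);e=cv2.fitEllipse(cv2.convexHull(k));print(np.round(e[0]),np.round(e[1]),ray(c,*e[0],11).round(1))
E
```

```text
time: 15.6
tool_pos: [463.6, -372.7, 152.5]
tcp_rot: [-3.141, -0.0, -1.57]
contact_force: [-0.7, 1.0, 0.5]
grip_width: 46.3
tcp [ 463.6 -372.7  152.5] [-3.141 -0.    -1.57 ] q [-0.81  0.55  1.46  0.    1.13  2.34]
lid1 0.85 [ 468.5 -379.3   12.7] [275. 201.]
lid1 0.6 [ 546.2 -384.6    7.8] [186. 194.]
[273. 200.] [39. 40.] [ 469.6 -379.6   11. ]
[183. 198.] [38. 41.] [ 548.3 -381.5   11. ]
```

Lid at (469.6, -379.6), so move (+6, -7) and down 117.5.

```bash
python3 -m handwheel '[[[6,-7,-20],[0,0,0]],[[0,0,-40],[0,0,0]],[[0,0,-35],[0,0,0]],[[0,0,-15],[0,0,0]],[[0,0,-7.5],[0,0,0]],[[0,0,0],[0,0,0]]]' 0.5
python3 -m handwheel '[[[0,0,0],[0,0,0]],[[0,0,0],[0,0,0]],[[0,0,0],[0,0,0]],[[0,0,0],[0,0,0]],[[0,0,0],[0,0,0]],[[0,0,0],[0,0,0]]]' 1
python3 -m handwheel '[[[0,0,0],[0,0,0]],[[0,0,0],[0,0,0]],[[0,0,0],[0,0,0]],[[0,0,0],[0,0,0.187]],[[0,0,0],[0,0,0.187]],[[0,0,0],[0,0,0.187]],[[0,0,0],[0,0,0.187]],[[0,0,0],[0,0,0.187]],[[0,0,0],[0,0,0.187]],[[0,0,0],[0,0,0.187]],[[0,0,0],[0,0,0.187]],[[0,0,0],[0,0,0.075]]]' 0.6
python3 -m handwheel '[[[0,0,0],[0,0,0]],[[0,0,0],[0,0,0]],[[0,0,0],[0,0,0]],[[0,0,0],[0,0,0]],[[0,0,0],[0,0,0]],[[0,0,0],[0,0,0]]]' 1
python3 -m handwheel '[[[0,0,60],[0,0,0]],[[0,0,60],[0,0,0]],[[0,0,60],[0,0,0]],[[0,0,0],[0,0,0]]]'
python3 fit.py top 456 -160;python3 fit.py top 464 131
```

```text
time: 16.5
tool_pos: [469.7, -380.6, 34.5]
tcp_rot: [-3.141, -0.0, -1.571]
contact_force: [1.0, 0.9, 0.6]
grip_width: 46.0
time: 17.25
tool_pos: [469.5, -380.4, 34.6]
tcp_rot: [-3.141, -0.0, -1.571]
contact_force: [-0.4, 0.6, 3.5]
grip_width: 13.1
time: 18.75
tool_pos: [469.3, -380.3, 34.1]
tcp_rot: [-3.141, 0.0, 0.004]
contact_force: [0.1, 0.2, 0.1]
grip_width: 36.7
time: 19.5
tool_pos: [469.3, -380.3, 34.2]
tcp_rot: [3.142, 0.0, -0.0]
contact_force: [-0.7, 0.1, 0.7]
grip_width: 13.2
time: 20.0
tool_pos: [471.1, -382.0, 220.0]
tcp_rot: [3.133, -0.008, -0.0]
contact_force: [-0.4, -0.8, -0.6]
grip_width: 12.9
jar xy [ 455.6 -163.5] x-axis deg 31.8 cost 20.5 of 86.4
jar xy [465.6 136.4] x-axis deg 177.4 cost 22.9 of 84.6
```

```bash
python3 -m handwheel '[[[-5.5,43.2,0],[0,0,0]],[[-5.5,43.2,0],[0,0,0]],[[-5.5,43.2,0],[0,0,0]],[[-5.5,43.2,0],[0,0,0]],[[-5.5,43.2,0],[0,0,0]],[[-5.5,43.2,0],[0,0,0]],[[-5.5,43.2,0],[0,0,0]],[[-5.5,43.2,0],[0,0,0]],[[-5.5,43.2,0],[0,0,0]],[[-5.5,43.2,0],[0,0,0]],[[-5.5,43.2,0],[0,0,0]],[[-5.5,43.2,0],[0,0,0]]]'
python3 -m handwheel '[[[0,0,0],[0,0,0]],[[0,0,0],[0,0,0]],[[0,0,0],[0,0,0]]]'; python3 fit.py wrist 465 136
```

```text
time: 21.6
tool_pos: [401.9, 139.3, 212.4]
tcp_rot: [3.141, 0.004, -0.0]
contact_force: [0.5, -0.4, 0.0]
grip_width: 13.5
time: 21.98
tool_pos: [403.2, 137.2, 213.6]
tcp_rot: [3.141, 0.001, -0.002]
contact_force: [-0.1, 0.1, -0.5]
grip_width: 13.2
jar xy [467.9 136.8] x-axis deg 176.0 cost 287.5 of 852.3
```

```bash
python3 -m handwheel '[[[40,-0.4,0],[0,0,0]],[[24.5,0,0],[0,0,0]],[[0,0,-35],[0,0,0]],[[0,0,-30],[0,0,0]],[[0,0,-5],[0,0,0]],[[0,0,0],[0,0,0]],[[0,0,0],[0,0,0]],[[0,0,0],[0,0,0]]]'
```

```text
time: 23.02
tool_pos: [468.4, 137.7, 145.2]
tcp_rot: [-3.141, -0.002, -0.0]
contact_force: [0.3, -0.2, 0.0]
grip_width: 12.9
```

```bash
python3 -m handwheel '[[[-0.3,-0.5,-4],[0,0,0]],[[0,0,-2],[0,0,0]],[[0,0,-2],[0,0,0]],[[0,0,0],[0,0,0]]]'; python3 -m handwheel '[[[0,0,-2],[0,0,0]],[[0,0,-2],[0,0,0]],[[0,0,-0.6],[0,0,0]],[[0,0,0],[0,0,0]],[[0,0,0],[0,0,0]]]'
```

```text
time: 23.52
tool_pos: [467.5, 137.2, 136.0]
tcp_rot: [3.141, 0.0, -0.0]
contact_force: [-0.8, -1.3, -0.9]
grip_width: 12.8
time: 24.15
tool_pos: [467.6, 137.2, 132.1]
tcp_rot: [3.142, -0.0, -0.0]
contact_force: [-1.6, -0.0, 5.3]
grip_width: 13.2
```

```bash
python3 -m handwheel '[[[0,0,0],[0,0,0]],[[0,0,0],[0,0,0]],[[0,0,0],[0,0,0]],[[0,0,0],[0,0,0]],[[0,0,20],[0,0,0]],[[0,0,30],[0,0,0]],[[0,0,40],[0,0,0.187]],[[20,-9,0],[0,0,0.187]],[[20,-9,0],[0,0,0.187]],[[20,-9,0],[0,0,0.187]],[[20,-9,0],[0,0,0.187]],[[20,-9,0],[0,0,0.187]]]' 0.5
python3 -m handwheel '[[[20,-9,0],[0,0,0.187]],[[20,-9,0],[0,0,0.187]],[[20,-9,0],[0,0,0.187]],[[0,-6,0],[0,0,0.187]],[[0,0,0],[0,0,0.187]],[[0,0,0],[0,0,0.187]],[[0,0,0],[0,0,0.187]],[[0,0,0],[0,0,0.187]],[[0,0,0],[0,0,0.187]],[[0,0,0],[0,0,0.187]],[[0,0,0],[0,0,0.15]]]' 0
python3 -m handwheel '[[[0,0,0],[0,0,0]],[[0,0,0],[0,0,0]],[[0,0,0],[0,0,0]]]'; python3 wl.py ring1 w5
```

```text
time: 25.65
tool_pos: [567.9, 91.8, 221.0]
tcp_rot: [-3.141, 0.001, 1.128]
contact_force: [0.3, -0.7, -0.1]
grip_width: 46.2
time: 27.02
tool_pos: [627.3, 59.1, 221.0]
tcp_rot: [3.142, -0.001, -3.136]
contact_force: [0.1, 0.0, -0.4]
grip_width: 91.8
time: 27.4
tool_pos: [627.5, 59.2, 221.5]
tcp_rot: [3.141, -0.0, 3.14]
contact_force: [-0.1, -0.3, 0.9]
grip_width: 91.9
tcp [627.5  59.2 221.5] [ 3.141 -0.     3.14 ] q [-0.03  0.56  1.25  0.    1.33 -1.6 ]
ring1 0.89 [494.4  -2.9  19.9] [214.  56.]
ring1 0.82 [ 622.1 -128.1   79.6] [ 66. 203.]
ring1 0.63 [626.4 -35.5  82.5] [171. 208.]
```

View pics/w5.png

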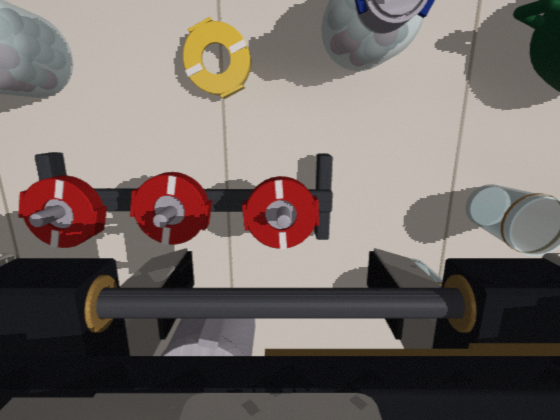

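```bash
cat > ring.py <<'E'
from h import *
from scipy.optimize import minimize
from fit import circ
def ring(c,x0,y0,zt=79,R=4):
    h,w=c["img"].shape[:2];g=cv2.cvtColor(c["img"],cv2.COLOR_RGB2HSV)
    red=(((g[...,0]<8)|(g[...,0]>172))&(g[...,1]>150)&(g[...,2]>60)).astype(np.uint8)
    Z=np.zeros((h,w),np.uint8);cv2.fillPoly(Z,[circ(c,x0,y0,46,zt-9,np.linspace(0,6.28,40)).astype(np.int32)],1)
    k=[q for q in cv2.findContours(red*Z,0,1)[0] if cv2.contourArea(q)>60]
    M=np.zeros((h,w),np.float32);cv2.fillPoly(M,[cv2.convexHull(np.vstack(k))],1)
    def f(p):
        m=np.zeros((h,w),np.uint8);x,y,t=p;cs,sn=np.cos(t),np.sin(t)
        P=[]
        for z in(zt-18,zt):
            P.append(circ(c,x,y,32,z,np.linspace(0,6.28,40)))
            P.append([pix(c,(x+a*cs-b*sn,y+a*sn+b*cs,z)) for a in(-12,12) for b in(-33.5,33.5)])
        H=cv2.convexHull(np.vstack(P).astype(np.float32)).reshape(-1,2);cv2.fillPoly(m,[np.round((H+.5)*16).astype(np.int32)],1,shift=4)
        return np.abs(m-M).sum()
    # yaw from marks on rectified top face
    gx,gy=np.meshgrid(np.arange(-34,34.1,.5),np.arange(-34,34.1,.5))
    r=None
    for t0 in np.radians([-30,0,30,60,90,120]):
        q=minimize(f,[x0,y0,t0],method="Nelder-Mead",options=dict(initial_simplex=np.array([[x0,y0,t0],[x0+5,y0,t0],[x0,y0+5,t0],[x0,y0,t0+.3]]),xatol=.03,fatol=.1))
        if r is None or q.fun<r.fun: r=q
    x,y,t=r.x
    uv=np.array([pix(c,(x+a,y+b,zt)) for a,b in zip(gx.ravel(),gy.ravel())],np.float32)
    V=cv2.remap(g,uv[:,0].reshape(gx.shape),uv[:,1].reshape(gx.shape),1)
    rr=np.hypot(gx,gy);s=(rr>19)&(rr<29)&(V[...,1]<90)&(V[...,2]>130)
    a=np.arctan2(gy,gx)[s];print("ring",r.x[:2].round(1),"sil yaw",np.degrees(t).round(1)%180,"mark yaw",np.degrees(np.angle(np.exp(2j*a).mean())/2).round(1),"coh",abs(np.exp(2j*a).mean()).round(2),"cost",r.fun,"of",M.sum())
if __name__=="__main__":
    import sys
    c=capture(sys.argv[1])
    for i in range(2,len(sys.argv),3): ring(c,*map(float,sys.argv[i:i+3]))
E
python3 ring.py wrist 627 59 79 627 -37 79; python3 ring.py top 627 59 79 627 -37 79 627 -137 79
python3 fit.py top 464 136
```

```text
ring [633.6  59.9] sil yaw 5.0 mark yaw 4.0 coh 0.99 cost 168.0 of 4269.0
ring [628.8 -39.8] sil yaw 171.3 mark yaw -12.5 coh 0.99 cost 177.0 of 4484.0
ring [632.8  65.1] sil yaw 136.4 mark yaw 52.3 coh 0.4 cost 588.0 of 88.0
ring [625.6 -37.7] sil yaw 169.8 mark yaw -11.2 coh 0.98 cost 115.0 of 578.0
ring [ 629.6 -137.9] sil yaw 163.6 mark yaw -15.3 coh 0.99 cost 61.0 of 634.0
jar xy [467.9 139.9] x-axis deg 56.0 cost 62.1 of 0.0
```

```bash
python3 -m handwheel '[[[6,0.7,0],[0,0,-0.187]],[[0,0,0],[0,0,-0.187]],[[0,0,0],[0,0,-0.187]],[[0,0,0],[0,0,-0.187]],[[0,0,0],[0,0,-0.187]],[[0,0,0],[0,0,-0.187]],[[0,0,0],[0,0,-0.187]],[[0,0,0],[0,0,-0.187]],[[0,0,-30],[0,0,0]],[[0,0,-40],[0,0,0]],[[0,0,-20],[0,0,0]],[[0,0,0],[0,0,0]]]' 0.15
python3 -m handwheel '[[[0,0,-20],[0,0,0]],[[0,0,-18],[0,0,0]],[[0,0,-9],[0,0,0]],[[0,0,0],[0,0,0]],[[0,0,0],[0,0,0]]]'
python3 -m handwheel '[[[0,0,0],[0,0,0]],[[0,0,0],[0,0,0]],[[0,0,0],[0,0,0]],[[0,0,0],[0,0,0]],[[0,0,0],[0,0,0]]]' 0.5
```

```text
time: 29.15
tool_pos: [632.6, 59.9, 130.0]
tcp_rot: [-3.138, -0.0, 1.646]
contact_force: [-0.7, -0.3, -0.2]
grip_width: 78.0
time: 29.78
tool_pos: [634.0, 59.9, 85.4]
tcp_rot: [3.14, 0.0, 1.646]
contact_force: [1.1, -0.3, 0.6]
grip_width: 77.9
time: 30.4
tool_pos: [633.8, 59.9, 85.1]
tcp_rot: [3.141, 0.0, 1.646]
contact_force: [0.4, -0.1, 4.6]
grip_width: 64.1
```

Good. Open to 75, turn back by +1.5, squeeze on the flats and lift.

```bash
python3 -m handwheel '[[[0,0,0],[0,0,0]],[[0,0,0],[0,0,0]],[[0,0,0],[0,0,0.187]],[[0,0,0],[0,0,0.187]],[[0,0,0],[0,0,0.187]],[[0,0,0],[0,0,0.187]],[[0,0,0],[0,0,0.187]],[[0,0,0],[0,0,0.187]],[[0,0,0],[0,0,0.187]],[[0,0,0],[0,0,0.187]],[[0,0,0],[0,0,0.07]],[[0,0,0],[0,0,0]]]' 0.18
python3 -m handwheel '[[[0,0,0],[0,0,0]],[[0,0,0],[0,0,0]],[[0,0,0],[0,0,0]],[[0,0,0],[0,0,0]],[[0,0,0],[0,0,0]],[[0,0,0],[0,0,0]]]' 0.5
python3 -m handwheel '[[[0,0,15],[0,0,0]],[[0,0,30],[0,0,0]],[[0,0,40],[0,0,0]],[[0,0,30],[0,0,0]],[[0,0,20],[0,0,0]],[[0,0,0],[0,0,0]],[[0,0,0],[0,0,0]]]'
```

```text
time: 31.9
tool_pos: [633.4, 59.9, 84.3]
tcp_rot: [3.141, -0.001, -3.072]
contact_force: [1.1, -0.3, 0.7]
grip_width: 75.1
time: 32.65
tool_pos: [633.6, 59.9, 84.7]
tcp_rot: [3.141, 0.0, -3.071]
contact_force: [0.9, 0.5, -1.3]
grip_width: 66.7
time: 33.52
tool_pos: [633.1, 59.9, 219.1]
tcp_rot: [3.141, -0.001, -3.071]
contact_force: [0.4, -0.3, -0.8]
grip_width: 66.6
```

```bash
python3 -m handwheel '[[[-24,20,0],[0,0,-0.1]],[[-24,20,0],[0,0,-0.1]],[[-24,20,-5],[0,0,-0.1]],[[-21,17,-5],[0,0,-0.1]],[[0,0,0],[0,0,0]],[[0,0,0],[0,0,0]],[[0,0,0],[0,0,0]]]'
python3 fit.py wrist 468 137; python3 wl.py jar1 w6
```

```text
time: 34.4
tool_pos: [541.3, 136.2, 209.4]
tcp_rot: [-3.142, 0.0, 2.812]
contact_force: [0.2, 0.4, -0.8]
grip_width: 66.8
jar xy [467.7 136.5] x-axis deg 177.1 cost 316.8 of 909.9
tcp [541.2 136.3 209.5] [3.142 0.    2.811] q [ 0.11  0.44  1.49 -0.    1.21 -1.13]
jar1 0.91 [465.6 143.5  75.9] [257. 121.]
jar1 0.88 [ 493.5 -148.8   14.1] [ 15. 238.]
```

View pics/w6.png

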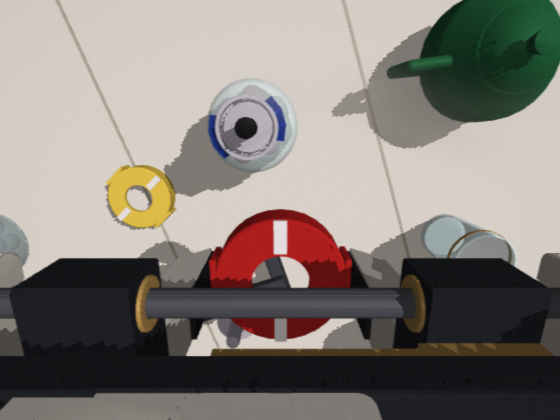

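Picture w6 shows the lid seated in jar A, knob at (246,128), and the ring held level at (281,273). Moving over the jar and lowering.

```bash
python3 -m handwheel '[[[-40,0.3,0],[0,0,0]],[[-33.5,0,0],[0,0,0]],[[0,0,-30],[0,0,0]],[[0,0,-25],[0,0,0]],[[0,0,0],[0,0,0]],[[0,0,0],[0,0,0]],[[0,0,0],[0,0,0]]]'
```

```text
time: 35.42
tool_pos: [467.8, 137.2, 155.6]
tcp_rot: [3.141, 0.002, 2.812]
contact_force: [-0.0, -0.1, -0.4]
grip_width: 66.8
```

```bash
python3 -m handwheel '[[[-0.1,-0.5,-10],[0,0,0]],[[0,0,-6],[0,0,0]],[[0,0,-4],[0,0,0]],[[0,0,0],[0,0,0]]]';python3 -m handwheel '[[[0,0,-4],[0,0,0]],[[0,0,-3],[0,0,0]],[[0,0,-3],[0,0,0]],[[0,0,-2],[0,0,0]],[[0,0,0],[0,0,0]]]';python3 -m handwheel '[[[0,0,-2],[0,0,0]],[[0,0,-1],[0,0,0]],[[0,0,0],[0,0,0]],[[0,0,0],[0,0,0]]]'
```

```text
time: 35.92
tool_pos: [466.7, 136.6, 134.2]
tcp_rot: [-3.141, -0.001, 2.812]
contact_force: [-0.1, -0.6, -1.0]
grip_width: 67.1
time: 36.55
tool_pos: [466.9, 136.7, 122.5]
tcp_rot: [-3.142, -0.0, 2.812]
contact_force: [-0.0, 0.1, -0.6]
grip_width: 66.6
time: 37.05
tool_pos: [467.0, 136.7, 119.7]
tcp_rot: [3.141, 0.0, 2.812]
contact_force: [-1.0, 0.2, -0.6]
grip_width: 66.8
```

```bash
python3 -m handwheel '[[[0,0,-0.8],[0,0,0]],[[0,0,0],[0,0,0]],[[0,0,0],[0,0,0]]]'; python3 -m handwheel '[[[0,0,0],[0,0,-0.12]],[[0,0,0],[0,0,-0.12]],[[0,0,0],[0,0,-0.12]],[[0,0,0],[0,0,-0.12]],[[0,0,0],[0,0,-0.12]],[[0,0,0],[0,0,-0.12]],[[0,0,0],[0,0,-0.12]],[[0,0,0],[0,0,-0.12]],[[0,0,0],[0,0,-0.12]],[[0,0,0],[0,0,-0.12]],[[0,0,0],[0,0,0]]]'; python3 -c "
from h import *
o=get_obs();print(o['moment'],o['contact_force'],o['tau'][5])"
```

```text
time: 37.42
tool_pos: [467.1, 136.7, 119.4]
tcp_rot: [3.141, 0.001, 2.812]
contact_force: [-2.7, -0.6, 5.4]
grip_width: 66.5
time: 38.8
tool_pos: [467.5, 136.7, 119.4]
tcp_rot: [3.14, -0.0, 1.613]
contact_force: [-0.3, -0.4, 4.9]
grip_width: 66.7
[ 0.00428669 -0.01054646 -0.06373375] [-0.34822146 -0.37157587  4.9461082 ] 0.6336574628949165
```

```bash
for i in 1; do python3 -m handwheel '[[[0,0,0],[0,0,-0.07]],[[0,0,0],[0,0,-0.05]],[[0,0,0],[0,0,0]],[[0,0,0],[0,0,0]]]'; python3 -c "
from h import *
o=get_obs();print(o['moment'],o['tau'][5])";  python3 -m handwheel '[[[0,0,0],[0,0,-0.05]],[[0,0,0],[0,0,0]],[[0,0,0],[0,0,0]]]'; python3 -c "
from h import *
o=get_obs();print(o['moment'],o['tau'][5])"; done
```

```text
time: 39.3
tool_pos: [467.5, 136.7, 119.4]
tcp_rot: [3.14, -0.0, 1.495]
contact_force: [0.3, 0.4, 5.5]
grip_width: 66.7
[-0.07555023  0.05763483 -0.0121277 ] -0.034896587021648884
time: 39.67
tool_pos: [467.6, 136.7, 119.4]
tcp_rot: [3.14, -0.0, 1.445]
contact_force: [1.2, -1.3, 4.8]
grip_width: 67.1
[-0.09658982 -0.03789066  0.04288961] 0.04309013835154474
```

```bash
m(){ python3 -c "
from h import *
o=get_obs();print(o['moment'][2],o['tau'][5])"; }; python3 -m handwheel '[[[0,0,0.7],[0,0,0]],[[0,0,0],[0,0,-0.05]],[[0,0,0],[0,0,-0.05]]]';m; python3 -m handwheel '[[[0,0,0],[0,0,-0.05]],[[0,0,0],[0,0,-0.05]]]';m;python3 -m handwheel '[[[0,0,0],[0,0,-0.05]],[[0,0,0],[0,0,-0.05]]]';m;python3 -m handwheel '[[[0,0,0],[0,0,-0.05]],[[0,0,0],[0,0,-0.05]],[[0,0,0],[0,0,0]]]';m;
python3 -m handwheel '[[[0,0,0],[0,0,0]],[[0,0,0],[0,0,0]],[[0,0,0],[0,0,0]],[[0,0,0],[0,0,0]]]' 0.1;  python3 -m handwheel '[[[0,0,20],[0,0,0]],[[0,0,40],[0,0,0]],[[0,0,40],[0,0,0]],[[0,0,0],[0,0,0]],[[0,0,0],[0,0,0]],[[0,0,0],[0,0,0]]]'; python3 ring.py wrist 467 137 114;python3 wl.py jar1 w7
```

```text
time: 40.05
tool_pos: [466.9, 136.7, 119.4]
tcp_rot: [-3.142, 0.0, 1.342]
contact_force: [0.3, -0.7, 2.4]
grip_width: 66.8
0.18556373832767942 -0.40842468850314617
time: 40.3
tool_pos: [466.8, 136.7, 119.4]
tcp_rot: [-3.141, 0.0, 1.242]
contact_force: [-0.2, -0.1, 1.6]
grip_width: 67.0
0.1291378378657201 -0.40073711425065994
time: 40.55
tool_pos: [466.8, 136.7, 119.4]
tcp_rot: [-3.141, 0.0, 1.142]
contact_force: [0.3, -0.2, 1.6]
grip_width: 66.4
0.14213983533926886 -0.4004177078604698
time: 40.92
tool_pos: [466.8, 136.7, 119.4]
tcp_rot: [-3.141, 0.0, 1.044]
contact_force: [-0.4, 0.3, 2.1]
grip_width: 66.6
0.02216874094690048 0.3264825604856014
time: 41.42
tool_pos: [466.9, 136.7, 119.5]
tcp_rot: [-3.142, 0.0, 1.042]
contact_force: [0.7, -0.0, -0.3]
grip_width: 82.7
time: 42.18
tool_pos: [466.3, 136.6, 218.3]
tcp_rot: [-3.14, 0.002, 1.042]
contact_force: [0.9, 0.9, -1.0]
grip_width: 83.0
ring [466.2 136.6] sil yaw 60.9 mark yaw 60.8 coh 0.99 cost 210.0 of 5581.0
tcp [466.4 136.6 218.4] [-3.140e+00  2.000e-03  1.042e+00] q [ 0.13  0.3   1.67 -0.    1.17  0.66]
jar1 0.87 [483.4 164.6  65.6] [281. 169.]
```

View pics/w7.png

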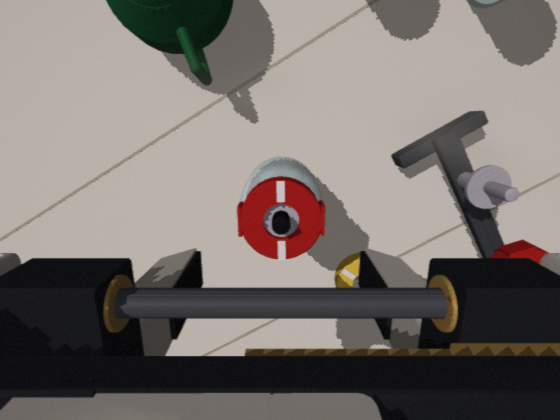

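Picture w7 shows ring and lid concentric on jar A: ring at (281,218), knob at its centre. The moment rose to about 0.15 N m at the stop. Next is the end ring at y ≈ -138.

```bash
python3 -m handwheel '[[[27,-45,0],[0,0,0.13]],[[27,-45,0],[0,0,0.13]],[[27,-45,0],[0,0,0]],[[27,-45,0],[0,0,0]],[[27,-45,0],[0,0,0]],[[28,-49,0],[0,0,0]],[[0,0,0],[0,0,0]],[[0,0,0],[0,0,0]],[[0,0,0],[0,0,0]]]' 0.15
python3 ring.py wrist 629 -138 79; python3 wl.py ring1 w8;python3 fit.py top 456 -163
```

```text
time: 43.45
tool_pos: [629.5, -135.9, 219.6]
tcp_rot: [-3.141, -0.0, 1.303]
contact_force: [-0.2, -0.7, -0.8]
grip_width: 77.8
ring [ 631.9 -137.7] sil yaw 164.6 mark yaw -15.3 coh 0.99 cost 128.0 of 4305.0
tcp [ 629.7 -135.9  219.8] [ 3.142 -0.     1.303] q [-0.33  0.59  1.21  0.    1.35 -0.06]
ring1 0.76 [627.9 -37.5  82.4] [245.  94.]
ring1 0.61 [499.1  -3.4  23.6] [113. 100.]
jar xy [ 456.1 -163.1] x-axis deg 80.6 cost 72.8 of 9.5
```

```bash
python3 -m handwheel '[[[2.2,-1.8,-30],[0,0,0]],[[0,0,-40],[0,0,0]],[[0,0,-30],[0,0,0]],[[0,0,-20],[0,0,0]],[[0,0,-10],[0,0,0]],[[0,0,-5],[0,0,0]],[[0,0,0],[0,0,0]],[[0,0,0],[0,0,0]]]'
python3 -m handwheel '[[[0,0,0],[0,0,0]],[[0,0,0],[0,0,0]],[[0,0,0],[0,0,0]],[[0,0,0],[0,0,0]],[[0,0,0],[0,0,0]]]' 0.5
python3 -m handwheel '[[[0,0,0],[0,0,0]],[[0,0,0],[0,0,0]],[[0,0,0],[0,0,0.187]],[[0,0,0],[0,0,0.187]],[[0,0,0],[0,0,0.187]],[[0,0,0],[0,0,0.187]],[[0,0,0],[0,0,0.187]],[[0,0,0],[0,0,0.187]],[[0,0,0],[0,0,0.187]],[[0,0,0],[0,0,0.187]],[[0,0,0],[0,0,0.075]],[[0,0,0],[0,0,0]]]' 0.18
python3 -m handwheel '[[[0,0,0],[0,0,0]],[[0,0,0],[0,0,0]],[[0,0,0],[0,0,0]],[[0,0,0],[0,0,0]],[[0,0,0],[0,0,0]],[[0,0,0],[0,0,0]]]' 0.5
python3 -m handwheel '[[[0,0,15],[0,0,0]],[[0,0,30],[0,0,0]],[[0,0,40],[0,0,0]],[[0,0,30],[0,0,0]],[[0,0,10],[0,0,0]],[[0,0,0],[0,0,0]],[[0,0,0],[0,0,0]]]'
```

```text
time: 44.65
tool_pos: [632.6, -139.3, 85.5]
tcp_rot: [3.14, 0.0, 1.302]
contact_force: [0.8, 0.5, 0.1]
grip_width: 77.9
time: 45.28
tool_pos: [632.3, -139.2, 84.9]
tcp_rot: [3.141, 0.0, 1.302]
contact_force: [-1.0, -0.4, 3.9]
grip_width: 63.7
time: 46.78
tool_pos: [632.0, -139.1, 84.2]
tcp_rot: [3.141, -0.001, 2.872]
contact_force: [0.4, 0.5, -0.5]
grip_width: 75.3
time: 47.52
tool_pos: [632.2, -139.1, 84.5]
tcp_rot: [3.141, 0.0, 2.873]
contact_force: [0.6, -0.2, -1.0]
grip_width: 66.8
time: 48.4
tool_pos: [631.5, -138.9, 208.0]
tcp_rot: [3.141, -0.003, 2.873]
contact_force: [-0.2, 0.3, -1.5]
grip_width: 66.6
```

```bash
python3 -m handwheel '[[[-26,-1,0],[0,0,0.142]],[[-26,-1,0],[0,0,0.142]],[[-26,-1,0],[0,0,0.142]],[[-25.5,0,0],[0,0,0.142]],[[0,0,0],[0,0,0]],[[0,0,0],[0,0,0]],[[0,0,0],[0,0,0]]]'
python3 fit.py wrist 457 -163; python3 wl.py jar1 w9
```

```text
time: 49.28
tool_pos: [529.3, -142.1, 209.1]
tcp_rot: [3.141, -0.0, -2.843]
contact_force: [0.2, 0.2, 0.7]
grip_width: 67.0
jar xy [ 469.3 -140.9] x-axis deg 37.9 cost 226.8 of 372.1
tcp [ 529.3 -142.1  209.2] [ 3.141 -0.    -2.843] q [-0.4   0.42  1.52  0.    1.2  -2.27]
jar1 0.86 [473.6 102.7  36.1] [533. 219.]
jar1 0.63 [ 482.3 -177.9   75.8] [254. 145.]
```

View pics/w9.png

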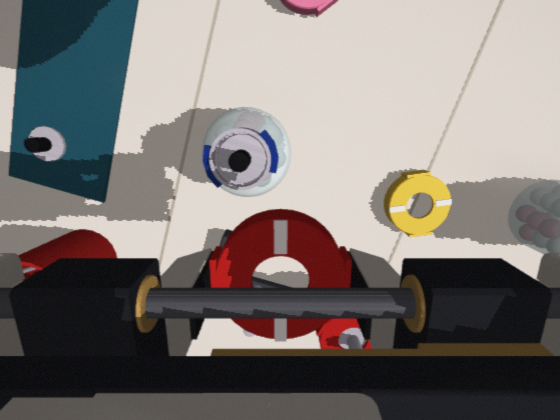

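Jar B has been knocked. It now shows at (243,157), with its lid still seated, so I'm refitting there.

```bash
python3 - <<'E'
from h import *
from fit import jar
c=capture("wrist");print(ray(c,239,158,110).round());p=ray(c,239,158,110);jar(c,p[0],p[1]);jar(c,p[0]+3,p[1]-3,38)
c=capture("top");jar(c,p[0],p[1],30)
E
```

```text
[ 491. -184.  110.]
jar xy [ 492.  -183.7] x-axis deg 31.400000000000006 cost 303.5 of 857.7
jar xy [ 492.  -183.9] x-axis deg 32.2 cost 259.9 of 675.4
jar xy [ 489.8 -183.1] x-axis deg 29.2 cost 68.1 of 78.3
```

```bash
python3 -m handwheel '[[[-20,-22,0],[0,0,0]],[[-17.3,-19.7,0],[0,0,0]],[[0,0,-30],[0,0,0]],[[0,0,-25],[0,0,0]],[[0,0,0],[0,0,0]],[[0,0,0],[0,0,0]],[[0,0,0],[0,0,0]]]'
```

```text
time: 50.4
tool_pos: [492.0, -184.1, 155.7]
tcp_rot: [-3.14, 0.001, -2.842]
contact_force: [-0.4, 0.3, -0.3]
grip_width: 67.1
```

```bash
python3 -m handwheel '[[[0.4,0,-10],[0,0,0]],[[0,0,-6],[0,0,0]],[[0,0,-4],[0,0,0]],[[0,0,0],[0,0,0]]]';python3 -m handwheel '[[[0,0,-4],[0,0,0]],[[0,0,-3],[0,0,0]],[[0,0,-3],[0,0,0]],[[0,0,-2],[0,0,0]],[[0,0,0],[0,0,0]]]';python3 -m handwheel '[[[0,0,-2],[0,0,0]],[[0,0,-1],[0,0,0]],[[0,0,-0.8],[0,0,0]],[[0,0,0],[0,0,0]],[[0,0,0],[0,0,0]]]'
```

```text
time: 50.9
tool_pos: [491.6, -183.7, 134.1]
tcp_rot: [3.141, -0.001, -2.842]
contact_force: [-0.7, 0.6, 0.0]
grip_width: 66.8
time: 51.52
tool_pos: [491.7, -183.8, 122.4]
tcp_rot: [3.141, -0.0, -2.842]
contact_force: [-0.1, 0.4, 0.1]
grip_width: 66.9
time: 52.15
tool_pos: [491.8, -183.8, 119.3]
tcp_rot: [-3.141, 0.0, -2.842]
contact_force: [-2.7, 1.2, 4.9]
grip_width: 66.7
```

```bash
m(){ python3 -c "
from h import *
o=get_obs();print(o['moment'][2],o['tau'][5])"; }; python3 -m handwheel '[[[0,0,0.3],[0,0,-0.12]],[[0,0,0],[0,0,-0.12]],[[0,0,0],[0,0,-0.12]],[[0,0,0],[0,0,-0.12]],[[0,0,0],[0,0,-0.12]],[[0,0,0],[0,0,-0.12]],[[0,0,0],[0,0,-0.12]],[[0,0,0],[0,0,-0.12]],[[0,0,0],[0,0,-0.12]],[[0,0,0],[0,0,-0.12]]]';m;python3 -m handwheel '[[[0,0,0],[0,0,-0.05]],[[0,0,0],[0,0,-0.05]],[[0,0,0],[0,0,-0.05]]]';m; python3 -m handwheel '[[[0,0,0],[0,0,-0.05]],[[0,0,0],[0,0,-0.05]]]';m;python3 -m handwheel '[[[0,0,0],[0,0,-0.05]],[[0,0,0],[0,0,-0.05]]]';m;python3 -m handwheel '[[[0,0,0],[0,0,-0.05]],[[0,0,0],[0,0,-0.05]],[[0,0,0],[0,0,-0.05]]]';m
```

```text
time: 53.4
tool_pos: [492.0, -184.0, 119.3]
tcp_rot: [3.141, 0.001, 2.237]
contact_force: [0.1, -1.5, 2.4]
grip_width: 66.6
0.032164909726507394 -1.251051239669323
time: 53.78
tool_pos: [492.0, -184.1, 119.3]
tcp_rot: [3.141, 0.001, 2.089]
contact_force: [0.4, -0.4, 1.7]
grip_width: 66.5
0.03582329561174662 -0.5070669203996658
time: 54.02
tool_pos: [492.1, -184.0, 119.3]
tcp_rot: [3.141, 0.001, 1.99]
contact_force: [-0.7, -1.0, 2.3]
grip_width: 66.8
0.1574391156675989 -0.3860335797071457
time: 54.28
tool_pos: [492.0, -184.0, 119.3]
tcp_rot: [3.141, 0.001, 1.889]
contact_force: [-0.1, 0.1, 2.1]
grip_width: 66.7
0.1206083892486372 -0.38493446074426174
time: 54.65
tool_pos: [492.0, -184.0, 119.4]
tcp_rot: [3.141, 0.001, 1.74]
contact_force: [-0.2, -0.2, 2.1]
grip_width: 66.5
0.1544349161725558 -0.38444962352514267
```

The moment steps from 0.03 to 0.15 N m at yaw ≈ 2.05, where the stop was expected (120°). Releasing and checking.

```bash
python3 -m handwheel '[[[0,0,0],[0,0,0]],[[0,0,0],[0,0,0]],[[0,0,0],[0,0,0]],[[0,0,0],[0,0,0]]]' 0.1;  python3 -m handwheel '[[[0,0,20],[0,0,0]],[[0,0,40],[0,0,0]],[[0,0,40],[0,0,0]],[[0,0,0],[0,0,0]],[[0,0,0],[0,0,0]],[[0,0,0],[0,0,0]]]'; python3 ring.py wrist 492 -184 114; python3 -m handwheel '[[[-20,-40,10],[0,0,0]],[[-20,-40,10],[0,0,0]],[[-20,-40,10],[0,0,0]],[[-20,-40,0],[0,0,0]],[[-20,-20,0],[0,0,0]],[[0,0,0],[0,0,0]],[[0,0,0],[0,0,0]]]'; python3 ring.py top 492 -184 114 467 137 114
python3 - <<'E'
from h import *
c=capture("top");a=cv2.cvtColor(c["img"],4);s=capture("scene");save(s,"s9");b=cv2.cvtColor(s["img"],4)
A=cv2.resize(a[120:300,80:420],(640,339),interpolation=2);B=cv2.resize(b[130:290,150:400],(406,260),interpolation=2)
m=np.zeros((599,640,3),np.uint8);m[:339]=A;m[339:,:406]=B;cv2.imwrite("pics/m9.png",m)
E
```

```text
time: 55.15
tool_pos: [491.7, -183.8, 119.0]
tcp_rot: [3.142, -0.0, 1.741]
contact_force: [0.5, -0.3, 0.1]
grip_width: 82.5
time: 55.9
tool_pos: [491.1, -183.5, 217.7]
tcp_rot: [-3.14, -0.002, 1.741]
contact_force: [-0.8, -0.1, -1.1]
grip_width: 82.4
ring [ 491.6 -184. ] sil yaw 100.2 mark yaw -79.7 coh 0.99 cost 209.0 of 5606.0
time: 56.82
tool_pos: [392.0, -363.2, 248.5]
tcp_rot: [-3.142, -0.001, 1.741]
contact_force: [0.6, -0.5, -0.1]
grip_width: 82.7
ring [ 490.1 -183.6] sil yaw 93.0 mark yaw -79.6 coh 0.99 cost 76.0 of 692.0
ring [464.2 136.4] sil yaw 66.5 mark yaw 60.6 coh 0.99 cost 82.0 of 688.0
```

View pics/m9.png

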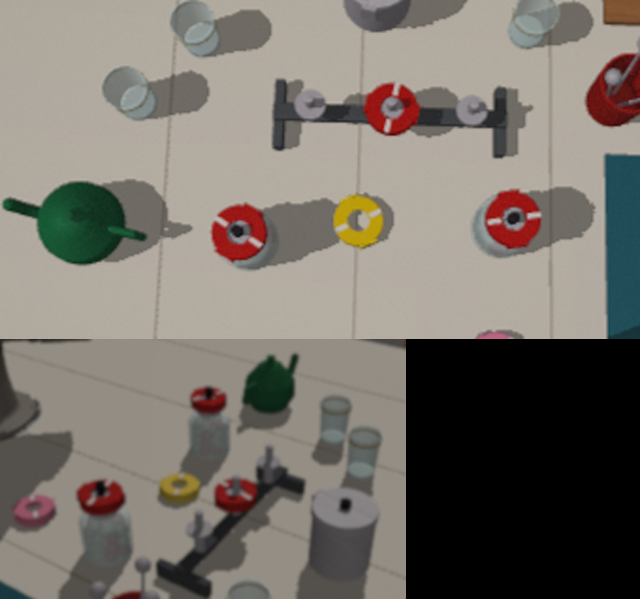

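Both jars stand upright with rings down and knobs centred in the holes, at (238,230) and (513,219) in the composite. The bystanders are in place, so I'm handing in.

```bash
python3 -c "
from plant import bot
print(bot.close_job())"
```

```text
the job is handed in; nothing more can be done
None
```

Both jars on the plank (only two were present) are closed, and the job was handed in at about 57 s. Each got a lid and a red ring turned clockwise to its stop. The spare lid and middle ring stayed where they were, as did the yellow and pink look-alikes.

**What the last checks showed**
- **Lids and rings:** Both lids looked flat and centred before the rings went on. The ring centres match the jar positions to within about 1.5 mm in the wrist camera. The rings met resistance at the expected height, underside about 96 mm above the jar's.
- **Lock:** On both jars the turning moment rose from near 0 to about 0.15 N m at the stop. On jar B this happened at the expected angle. On jar A it came somewhere between 3 and 9 degrees past the expected angle. I kept turning past the stop, which turned the jars along with it.
- **Bystanders:** In the final pictures none looked pushed or tipped, but I did not measure their positions. The gripper was clear and touching nothing.

**What disagreed or could not be checked**
- Jar B was knocked about 40 mm aside during the run. I measured it again before putting its ring on.
- The top camera read x about 2 mm lower than the wrist camera throughout. I used the wrist camera, which agreed to 0.1 mm when turned half round.
- The blue lugs are hidden under the fitted rings, so the final lock angle rests on the moment readings, not on a picture.

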